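Seat the proud tube and start the dry-block heater

ROBOT

A 6-joint arm with a two-finger parallel gripper is mounted at the origin on the work surface. World frame = base frame: x ahead of the robot, y to its left, z up, the work surface at z = 0. Lengths are in m, angles in degrees, forces in N, time in s.
With the tool pointing down it reaches from about 0.3 to 0.75 m from the base axis. Payload 8.5 kg.
Tool frame: the origin (TCP) lies midway between the tips of the shut fingers; the grasp point (between the pads) lies 19 mm behind it (env.tcp_to_grasp is the z of the grasp point in the tool frame, in m); z points along the fingers, y is the line along which they close (so a half turn about z gives the same grasp; the last joint's range is limited). The gripper opens to 85 mm and grips with 20 to 120 N. Pads are 22 mm wide; open, the fingers measure 114 mm over their backs; the gripper's body (76 mm by 85 mm) begins 54 mm behind the grasp point. The pads swing forward as they close: fully open they stand 13 mm farther back than shut.
Start: joints at [-12.336, 21.807, 74.336, -0, 83.858, -12.336], TCP at [0.55, 0, 0.231] pointing down, gripper open.
Joint ranges: [-178.18, 178.18], [-50.72, 133.34], [12.68, 142.11], [-81.47, 261.47], [9.98, 163.14], [-165.26, 165.26]. Speed limits (degrees/s): [136.94, 136.94, 180, 180, 180, 180].

INTERFACE

Orientations are given as a 3x3 rotation matrix whose columns are the frame's x, y, z axes.
In Python, from rig import env, imaging, job, models gives the robot as it stands. The module is installed in compiled form; this text tells all that it offers.
- The arm moves only by the tool jog_arm, never from a script. Its argument "plan" is text: rows parted by semicolons, each of 7 numbers parted by spaces: the turn, a rotation vector about the tool's x, y, z in degrees, then the shift along the tool's x, y, z in cm, then the closure in counts, from 0 (fully open) to 255 (shut). In form: rx ry rz x y z claw; .... A call has 1 to 10 rows; each row shifts and turns the commanded pose from where the row before left it, along the tool's axes as they then stand; what a row does not reach is not made up. A row lasts 1/12 s, in which the tool goes at most 41.7 mm and 7.16 degrees, less where a joint would pass 70% of its speed; a pose out of reach is approached as far as the arm can. A call with a gripper value outside its range is refused whole. The fingers move at their own pace and stop on an object; "grip_force" is the grip in N (left out, the last holds). Time passes only in rows, so rows that do not move let the fingers close. It gives the time, the measured TCP pose, the force, the opening and the grip force at its end, in the units of the state.
- env.observe(): the state, without advancing time (a new reading comes with each control period).
- imaging.get_image(name): name is "scene" or "side" or "wrist"; returns a dict with "pixels" (480x640x3 uint8, red, green, blue), "depth" (480x640 float32, m along the optical axis (not along the pixel's ray), 0 where there is no reading), "fov_y" (degrees; the focal length in pixels is half the picture's height over the tangent of half this angle, whatever the lens; pixels are square), "cx", "cy" (the principal point, pixels), "world_from_camera" (4x4, takes a point from camera to world coordinates). Camera axes: x right, y down, z forward; pixel columns grow to the right and rows downward; lengths in m; the calibration is good to about 2 mm. A picture is of the moment at which its call begins.
- job.close_job(): hands the job in; it is judged then, once.
Trained networks look in the newest picture that a camera, given by its name, has taken for a name from the list of things; names that differ only in an ending like _2 or _b are one class to them, and where a whole thing is asked for, a point or a joint stands for the part that bears it (a point fixed in the world has none). Each returns a list of dicts, best first, with "confidence" (0 to 1); they miss things now and then, are a little off and sometimes report something else, mostly with a low value. They report only what shows in the picture. A call takes as long as a camera call.
- models.outline_of(camera, query): "region" (480x640 bool, what is visible of it) and "bbox" ([centre column, centre row, width, height] in pixels, round what is visible of it).
- models.tip_of(camera, query): "at" ([column, row] in pixels: a listed point, or the origin of a listed thing).
The state is a dict: "time_s": time; "q": joint angles; "qvel": joint speeds; "joint_efforts": joint torques, N m; "position": TCP position; "tool_rot": TCP orientation; "ft_force": force on the tool from outside, world axes, zero at the start; "wrist_torque": the same for the moment, N m; "grip_width": finger opening in m; "gripper_force": force on a finger pad.
Only numpy, scipy, OpenCV 4.12 (cv2) and the standard library are available. Lean on these libraries where they do the work, as an engineer would, in place of code of your own. Each camera call takes 0.05 s, during which the arm holds its last target. There are 200 camera calls.

TASK

One of the capped tubes in the dry-block heater stands higher than the others: press gently on its cap with the fingertips until the tube is fully home in its well, then press the large round start key at the right end of the sloping front panel and take the hand away. Grip and lift nothing, and leave the other tubes, the small oblong keys and the things on the bench alone.

Things in the scene. Friction and masses are not known exactly. Their poses are not given: they have to be found in the camera images.
- heater: Fixed dry-block heater, 250 (x) x 270 mm, origin at its underside's centre, x away from its front, z up. Block top 100 mm high; 8 wells at x = 21, 69, y = +-24, +-72 mm: six capped 50 ml tubes, two empty. Front panel slopes 13.6 deg from 92 mm high (x = -30) down to 69 mm (x = -125); on it, left (+y) to right: dark display, three small oblong keys, the large round start key.
- high_tube_cap (a point): Centre of the flat top of the screw cap (34 mm across, 15 mm tall) of the one tube that stands 13 to 24 mm higher than the others; z up. When the tube is home this point is 141 mm above the bench, level with the other caps.
- high_tube (a joint): How far (m) that tube stands above home: 0 = fully home in its well. It slides straight up and down with a snug fit, so it stays where it is left: pushing it takes about 5 N, a little more when pushed fast, and it stops hard at home.
- tube1: Cone tip (lower end, deep in its well) of one of the five other tubes, all alike and already home; z axis up. Its cap top is 105 mm above this point, cap 34 mm across.
- tube2: Cone tip (lower end, deep in its well) of one of the five other tubes, all alike and already home; z axis up. Its cap top is 105 mm above this point, cap 34 mm across.
- tube3: Cone tip (lower end, deep in its well) of one of the five other tubes, all alike and already home; z axis up. Its cap top is 105 mm above this point, cap 34 mm across.
- tube4: Cone tip (lower end, deep in its well) of one of the five other tubes, all alike and already home; z axis up. Its cap top is 105 mm above this point, cap 34 mm across.
- tube5: Cone tip (lower end, deep in its well) of one of the five other tubes, all alike and already home; z axis up. Its cap top is 105 mm above this point, cap 34 mm across.
- start_key_top (a point): Centre of the flat top of the round start key, 22 mm across, standing 8 mm proud of the sloping panel; its z axis points out of the panel (13.6 degrees from vertical, leaning to the front), the key is pressed along -z. Next key 56 mm away, centre to centre; a flat ring 29 mm across and under 2 mm thick surrounds its foot.
- start_key (a joint): Travel (m) of the start key: 0 = up, 0.004 = right down. Spring return: 1 N to start it, 5 N right down; it registers at 0.002.
- small_key_left (a joint): Small oblong key at the left of the three, 16 mm wide and 10 mm deep, its top 8 mm off the panel (same kind as the start key: grows as pressed, 4 mm travel). To be left alone.
- small_key_mid (a joint): Small oblong key in the middle of the three, 16 mm wide and 10 mm deep, its top 8 mm off the panel (same kind as the start key: grows as pressed, 4 mm travel). To be left alone.
- small_key_right (a joint): Small oblong key at the right of the three, nearest the start key, 16 mm wide and 10 mm deep, its top 8 mm off the panel (same kind as the start key: grows as pressed, 4 mm travel). To be left alone.
- pipette: Hand pipette lying on the bench to the right of the heater, 265 mm long along its x, 31 mm high; origin at its underside near its middle. Loose.
- reagent_bottle: Brown glass bottle with a white cap standing to the right of the heater beyond the pipette, 72 mm across, 130 mm high; origin at the centre of its underside. Loose.
- slide_rack: Green tube rack with stained glass slides leaning on it, 75 x 215 mm, up to 126 mm high, on the left of the heater, its long side (y) along the heater's side; origin at the centre of its underside. Loose.

How it is judged (in metres and radians):
On the way, in this order (a step that is already met when the one before it is completed fails the run):
1. the tube that stood high is pressed home (within 3 mm) (value of joint high_tube below 0.003 m), for 0.2 s.
2. the start key is pressed far enough to register (2 mm) (value of joint start_key above 0.002 m), for 0.05 s.
At the end, for the whole second after the job is handed in: The tube is home within 3 mm, the start key has been pressed at least 2 mm afterwards and is up again, the other tubes (3 mm) and small keys are as they were, and the loose things on the bench are within 10 mm of where they stood (value of joint high_tube below 0.003 m and value of joint each of start_key, small_key_left, small_key_mid, small_key_right below 0.001 m and distance of each of tube1, tube2, tube3, tube4, tube5 from where it was at the start of the episode below 0.003 m and distance of each of pipette, reagent_bottle, slide_rack from where it was at the start of the episode below 0.01 m); the robot touches nothing.
It fails at once if the start key is pressed while the tube still stands high (value of joint start_key above 0.002 m and value of joint high_tube above 0.003 m).
It fails at once if the high tube is pulled up instead of pressed down (value of joint high_tube above 0.028 m).
It fails at once if another tube is touched (over 1 N) or lifted (over 3 mm), or a small key is pressed (over 1 mm) (contact force between any of the fingers, the arm and tube1 above 1 N or contact force between any of the fingers, the arm and tube2 above 1 N or contact force between any of the fingers, the arm and tube3 above 1 N or contact force between any of the fingers, the arm and tube4 above 1 N or contact force between any of the fingers, the arm and tube5 above 1 N or distance of any of tube1, tube2, tube3, tube4, tube5 from where it was at the start of the episode above 0.003 m or value of joint any of small_key_left, small_key_mid, small_key_right above 0.001 m).
It fails at once if the fingers press on anything with more than 40 N (contact force between the fingers and anything else above 40 N).
It fails at once if a loose thing on the bench is moved by more than 10 mm (distance of any of pipette, reagent_bottle, slide_rack from where it was at the start of the episode above 0.01 m).
It also fails if it takes over 40 s, if anything falls off the work surface, if the arm or the gripper's body presses on something with over 40 N, if the wrist force passes 120 N, or if a joint passes its speed limit or range.

## Working session

There is one attempt and no reset: what is moved stays moved. The work goes in short steps, Python scripts to look and compute and a tool call to move; the robot and the scene stay as the last step left them, time stands still between calls to the robot, and variables do not carry over. Pictures are saved under pics/ and viewed, at most 10 in all, crops included, and the job is handed in when it is done.

Besides the shell and the picture viewer there is one more tool, called after ">>>" as name(argument=value, ...) on one line, values as JSON. jog_arm: Moves the arm, as the interface text tells. Its arguments: {"type":"object","properties":{"plan":{"type":"string"},"grip_force":{"type":"number"}},"required":["plan"]}

```bash
mkdir -p pics; cat > h.py <<'E'
import numpy as np, cv2
from rig import env, imaging, job, models
def cam(n):
    return imaging.get_image(n)
def pt(im,u,v,z=None,win=2):
    """world point at pixel from depth (z None) or on plane z"""
    f=240/np.tan(np.radians(im['fov_y'])/2); T=im['world_from_camera']
    d=np.array([(u-im['cx'])/f,(v-im['cy'])/f,1.])
    if z is None:
        r,c=int(round(v)),int(round(u)); p=im['depth'][max(r-win,0):r+win+1,max(c-win,0):c+win+1]; p=p[p>0]
        if not len(p): return None
        return (T@np.r_[d*np.median(p),1])[:3]
    w=T[:3,:3]@d; return T[:3,3]+w*(z-T[2,3])/w[2]
def save(im,n): cv2.imwrite('pics/'+n,im['pixels'][:,:,::-1])
E
python3 - <<'E'
from h import *
np.set_printoptions(precision=4,suppress=True)
for n in('scene','side','wrist'):
    im=cam(n); save(im,n+'0.png'); print(n,im['fov_y'],im['world_from_camera'][:3].round(3).tolist())
    for q in('high_tube_cap','start_key_top','heater','tube1'):
        for r in models.tip_of(n,q)[:6 if q=='tube1' else 2]:
            u,v=r['at']; print(q,round(r['confidence'],2),np.round([u,v]),pt(im,u,v) if 0<=u<640 and 0<=v<480 else None)
s=env.observe(); print(s['time_s'],s['position'],s['tool_rot'],s['grip_width'])
ims=[cv2.imread(f'pics/{n}0.png') for n in('scene','side','wrist')]
E
```

```text
scene 45.93542258624206 [[-0.839, 0.39, -0.379, 0.934], [0.544, 0.578, -0.608, 0.63], [-0.018, -0.717, -0.697, 0.815]]
high_tube_cap 0.98 [236. 186.] [ 0.615  -0.1435  0.1565]
start_key_top 0.64 [294. 176.] [ 0.4586 -0.2008  0.0746]
heater 0.71 [295. 249.] [0.5861 0.015  0.1071]
side 44.60508331626228 [[0.841, -0.412, 0.35, 0.121], [-0.541, -0.661, 0.52, -0.652], [0.017, -0.627, -0.779, 1.126]]
high_tube_cap 0.84 [372. 275.] [ 0.6109 -0.1346  0.1602]
start_key_top 0.59 [328. 340.] [ 0.4749 -0.1805  0.0908]
heater 0.94 [322. 315.] [ 0.4974 -0.1243  0.0912]
tube1 0.75 [255. 253.] [0.483  0.1458 0.0158]
tube1 0.72 [338. 285.] [ 0.5465 -0.1072  0.1418]
tube1 0.67 [339. 309.] [ 0.5316 -0.134   0.0966]
tube1 0.65 [308. 281.] [ 0.5164 -0.0399  0.097 ]
tube1 0.6 [324. 269.] [ 0.5442 -0.0583  0.1426]
wrist 70.91423373593388 [[1.0, 0.0, -0.001, 0.55], [0.0, -0.961, -0.277, 0.07], [-0.001, 0.277, -0.961, 0.374]]
high_tube_cap 0.95 [402. 423.] [0.5671 0.0103 0.3133]
high_tube_cap 0.68 [244. 399.] [ 0.4683 -0.1807  0.089 ]
start_key_top 0.88 [246. 401.] [ 0.4701 -0.1834  0.0893]
heater 0.91 [304. 275.] [ 0.5326 -0.041   0.0999]
tube1 0.87 [315. 223.] [0.5424 0.0061 0.1037]
tube1 0.8 [323. 264.] [ 0.5489 -0.0161  0.1406]
tube1 0.77 [370. 254.] [ 0.5837 -0.0084  0.1409]
tube1 0.57 [361. 210.] [0.5805 0.0162 0.0996]
0.75 [ 0.55   -0.      0.2313] [[ 0.      1.      0.0001]
 [ 1.     -0.     -0.    ]
 [-0.      0.0001 -1.    ]] 0.08565867134489978
```

View pics/scene0.png

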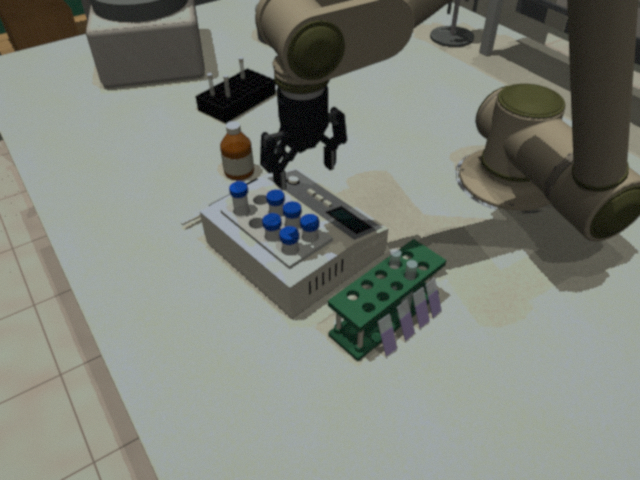

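View pics/side0.png

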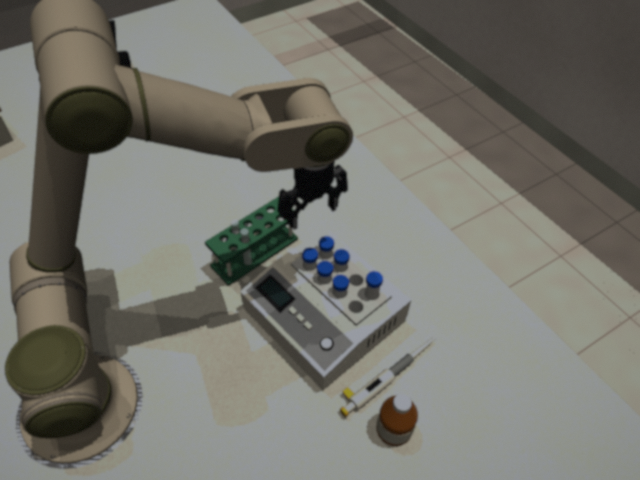

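View pics/wrist0.png

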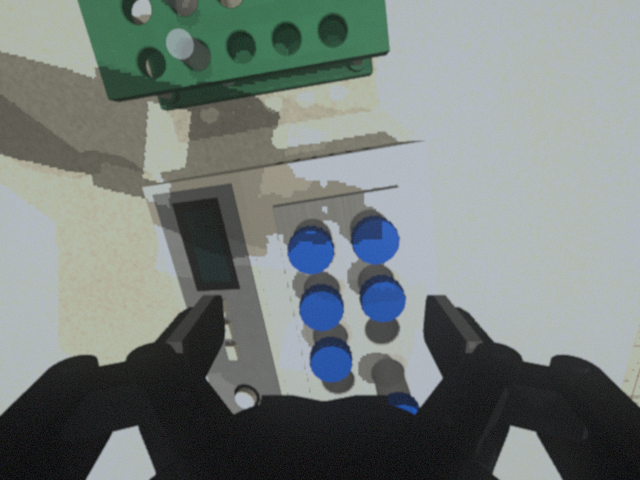

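The pictures show the high cap at the far right corner (scene 238,188; side 374,280), with empty wells on its two sides. The start key is at side (328,343) and wrist (246,398), and the heater is yawed about +10°. Next I'll refine with colour blobs and depth.

```bash
python3 - <<'E'
from h import *
np.set_printoptions(precision=4,suppress=True)
for n in('scene','side','wrist'):
    im=cam(n); hsv=cv2.cvtColor(im['pixels'],cv2.COLOR_RGB2HSV)
    m=cv2.inRange(hsv,(105,150,60),(130,255,255)); k,l,st,c=cv2.connectedComponentsWithStats(m)
    H,W=m.shape; f=240/np.tan(np.radians(im['fov_y'])/2); T=im['world_from_camera']
    v,u=np.mgrid[:H,:W]; d=im['depth']; P=np.stack([(u-im['cx'])/f*d,(v-im['cy'])/f*d,d],-1)@T[:3,:3].T+T[:3,3]
    for i in range(1,k):
        if st[i,4]<60: continue
        p=P[(l==i)&(d>0)]; zt=np.percentile(p[:,2],85); t=p[p[:,2]>zt-.006]
        print(n,c[i].round(),len(p),len(t),'z',zt.round(4),'mid',((t.max(0)+t.min(0))/2)[:2],'mean',t.mean(0)[:2])
    for q in('start_key_top','start_key'):
        for r in models.outline_of(n,q)[:1]:
            R=r['region']&(d>0); p=P[R]; print(n,q,round(r['confidence'],2),r['bbox'],np.median(p,0),p[:,2].min(),p[:,2].max(),len(p))
    if n!='scene':
        for q in ('small_key_left','small_key_mid','small_key_right'):
            for r in models.outline_of(n,q)[:3]: print(n,q,round(r['confidence'],2),np.round(r['bbox']),np.median(P[r['region']&(d>0)],0))
E
```

```text
scene [238. 189.] 206 180 z 0.1579 mid [ 0.6128 -0.1377] mean [ 0.6138 -0.1376]
scene [275. 197.] 199 176 z 0.1393 mid [ 0.5593 -0.0991] mean [ 0.5594 -0.0981]
scene [291. 209.] 220 193 z 0.1397 mid [ 0.5515 -0.0527] mean [ 0.552  -0.0512]
scene [271. 221.] 249 210 z 0.1398 mid [ 0.5978 -0.0447] mean [ 0.5985 -0.0436]
scene [309. 222.] 239 197 z 0.1397 mid [ 0.5437 -0.0055] mean [ 0.5446 -0.004 ]
scene [289. 235.] 267 229 z 0.1394 mid [0.5898 0.0027] mean [0.591  0.0034]
scene start_key_top 0.59 [295.2, 180.9, 9.2, 9.9] [ 0.4721 -0.1783  0.0854] 0.08108973145727283 0.08988980169223115 59
scene start_key 0.53 [295.0, 181.1, 13.6, 10.3] [ 0.4723 -0.1769  0.0853] 0.07737465093495643 0.08988980169223115 67
side [326. 243.] 135 121 z 0.1442 mid [ 0.5856 -0.0014] mean [ 0.5858 -0.0018]
side [310. 255.] 151 136 z 0.1439 mid [ 0.5395 -0.0095] mean [ 0.5391 -0.0096]
side [341. 256.] 146 131 z 0.1442 mid [ 0.5936 -0.047 ] mean [ 0.593  -0.0481]
side [325. 268.] 161 144 z 0.1446 mid [ 0.5462 -0.0559] mean [ 0.5465 -0.056 ]
side [374. 279.] 167 152 z 0.1625 mid [ 0.6094 -0.1425] mean [ 0.6086 -0
[... 640 characters left out ...]
 1516 z 0.1414 mid [ 0.5398 -0.0067] mean [ 0.5401 -0.0061]
wrist [383. 301.] 1385 1383 z 0.1414 mid [ 0.5945 -0.046 ] mean [ 0.5946 -0.0454]
wrist [321. 310.] 1352 1347 z 0.1415 mid [ 0.5477 -0.0539] mean [ 0.5479 -0.0531]
wrist [331. 363.] 1177 1175 z 0.1415 mid [ 0.5553 -0.1011] mean [ 0.5556 -0.1003]
wrist [408. 407.] 183 169 z 0.1595 mid [ 0.5959 -0.0581] mean [ 0.612  -0.1199]
wrist start_key_top 0.73 [246.6, 399.6, 20.1, 18.9] [ 0.4699 -0.1795  0.088 ] 0.07979057719274685 0.09191929692604306 351
wrist start_key 0.72 [247.4, 397.8, 21.9, 21.4] [ 0.4691 -0.18    0.0882] 0.07764881879681323 0.09191929692604306 341
wrist small_key_right 0.56 [234. 349.  16.  15.] [ 0.4604 -0.1261  0.088 ]
```

>>> jog_arm(plan="0 0 -4.7 0 0 0 255; 0 0 -4.7 0 0 0 255; 0 0 0 -2.96 0.74 0 255; 0 0 0 -2.96 0.74 0 255; 0 0 0 -2.96 0.74 0 255; 0 0 0 -2.96 0.74 0 255; 0 0 0 -2.96 0.74 0 255; 0 0 0 0 0 0 255; 0 0 0 0 0 0 255; 0 0 0 0 0 0 255")

```text
time_s: 2.33
position: [0.6105, -0.1396, 0.2312]
tool_rot: [[-0.163, 0.987, -0.0], [0.987, 0.163, 0.0], [0.0, -0.0, -1.0]]
ft_force: [-0.4, 0.3, 0.1]
grip_width: -0.0
gripper_force: 0.0
```

>>> jog_arm(plan="0 0 0 0 0 2 255; 0 0 0 0 0 2 255; 0 0 0 0 0 1.5 255; 0 0 0 0 0 0.5 255; 0 0 0 0 0 0 255")

```text
time_s: 2.75
position: [0.6101, -0.1389, 0.1706]
tool_rot: [[-0.164, 0.986, -0.002], [0.986, 0.164, 0.001], [0.001, -0.002, -1.0]]
ft_force: [0.1, 0.1, 0.0]
grip_width: 0.0002
gripper_force: 0.0
```

```bash
python3 - <<'E'
from h import *
a=[]
for n,(u,v) in(('scene',(240,180)),('side',(370,270))):
    im=cam(n)['pixels'][v-75:v+75,u-100:u+100,::-1]; a.append(cv2.resize(im,None,fx=3.9,fy=3.9)[:,:390*2])
a=[cv2.resize(x,(600,450))[:, 100:500] for x in a]
cv2.imwrite('pics/c1.png',np.hstack(a)); print(env.observe()['position'],env.observe()['ft_force'])
E
```

```text
[ 0.61095555 -0.13954011  0.17249117] [ 0.30552688  0.02718594 -0.35510629]
```

View pics/c1.png

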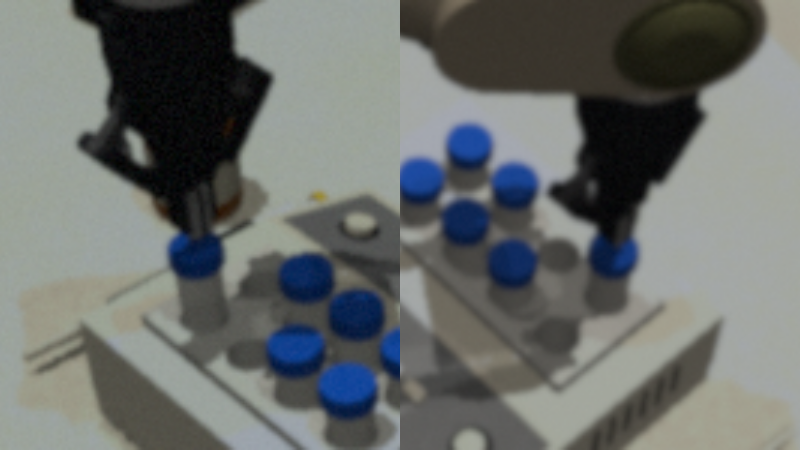

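The crops show the shut fingertips centred just above the high cap in both views (195,240 left; 615,240 right), clear of the other caps. I'll press slowly.

>>> jog_arm(plan="0 0 0 0 0 0.4 255; 0 0 0 0 0 0.4 255; 0 0 0 0 0 0.3 255; 0 0 0 0 0 0.3 255; 0 0 0 0 0 0.3 255; 0 0 0 0 0 0.3 255; 0 0 0 0 0 0.2 255; 0 0 0 0 0 0.2 255; 0 0 0 0 0 0.1 255; 0 0 0 0 0 0 255")

```text
time_s: 3.68
position: [0.6107, -0.14, 0.1461]
tool_rot: [[-0.163, 0.987, -0.0], [0.987, 0.163, 0.0], [0.0, -0.0, -1.0]]
ft_force: [0.3, 0.3, 2.5]
grip_width: -0.0003
gripper_force: 1.2
```

>>> jog_arm(plan="0 0 0 0 0 0.1 255; 0 0 0 0 0 0.1 255; 0 0 0 0 0 0.1 255; 0 0 0 0 0 0.05 255; 0 0 0 0 0 0 255")

```text
time_s: 4.1
position: [0.6107, -0.14, 0.1427]
tool_rot: [[-0.163, 0.987, -0.0], [0.987, 0.163, 0.0], [0.0, -0.0, -1.0]]
ft_force: [-0.6, 0.2, 2.5]
grip_width: -0.0
gripper_force: 1.6
```

>>> jog_arm(plan="0 0 0 0 0 0.05 255; 0 0 0 0 0 0.05 255; 0 0 0 0 0 0.05 255; 0 0 0 0 0 0 255")

```text
time_s: 4.43
position: [0.6107, -0.14, 0.1412]
tool_rot: [[-0.163, 0.987, 0.0], [0.987, 0.163, 0.0], [0.0, 0.0, -1.0]]
ft_force: [-0.9, 0.2, 3.5]
grip_width: -0.0001
gripper_force: 1.9
```

>>> jog_arm(plan="0 0 0 0 0 0.05 255; 0 0 0 0 0 0 255")

```text
time_s: 4.6
position: [0.6107, -0.14, 0.1411]
tool_rot: [[-0.163, 0.987, 0.0], [0.987, 0.163, -0.0], [-0.0, 0.0, -1.0]]
ft_force: [-0.2, 0.8, 6.2]
grip_width: -0.0001
gripper_force: 2.8
```

>>> jog_arm(plan="0 0 0 0 0 0 255; 0 0 0 0 0 0 255; 0 0 0 0 0 -1.5 255; 0 0 0 0 0 -4 255; 0 0 0 -0.4 -3.6 0 255; 0 0 0 -0.4 -3.6 0 255; 0 0 0 -0.4 -3.6 0 255; 0 0 0 -0.5 -3.7 0 255; -6.8 0 0 0 0 0 255; -6.8 0 0 0 0 0 255")

```text
time_s: 5.43
position: [0.4699, -0.1808, 0.196]
tool_rot: [[-0.162, 0.958, 0.237], [0.987, 0.157, 0.037], [-0.002, 0.24, -0.971]]
ft_force: [0.6, -0.0, -0.2]
grip_width: 0.0001
gripper_force: 0.0
```

```bash
python3 - <<'E'
from h import *
np.set_printoptions(precision=4,suppress=True)
for n in('scene','side'):
    im=cam(n); save(im,n+'2.png'); hsv=cv2.cvtColor(im['pixels'],cv2.COLOR_RGB2HSV)
    m=cv2.inRange(hsv,(105,150,60),(130,255,255)); k,l,st,c=cv2.connectedComponentsWithStats(m)
    for i in range(1,k):
        if st[i,4]>60:
            p=np.array([pt(im,u,v,win=0) for v,u in np.argwhere(l==i) if im['depth'][v,u]>0]); print(n,c[i].round(),np.percentile(p[:,2],85).round(4))
    for r in models.outline_of(n,'start_key_top')[:1]: 
        p=np.array([pt(im,u,v,win=0) for v,u in np.argwhere(r['region'])]); print(r['confidence'],r['bbox'],np.median(p,0))
s=env.observe(); print(s['position'],s['tool_rot'],s['ft_force'])
a=[cv2.resize(cv2.imread(f'pics/{n}2.png')[v-75:v+75,u-66:u+67],(400,450)) for n,(u,v) in(('scene',(280,180)),('side',(340,310)))]
cv2.imwrite('pics/c2.png',np.hstack(a))
E
```

```text
scene [239. 197.] 0.1396
scene [275. 197.] 0.1396
scene [292. 209.] 0.1397
scene [272. 221.] 0.1396
scene [309. 222.] 0.1398
scene [289. 235.] 0.1394
side [341. 256.] 0.1439
side [373. 284.] 0.1441
0.5 [326.3, 342.9, 11.0, 6.9] [ 0.4682 -0.1829  0.0895]
[ 0.4701 -0.1808  0.1958] [[-0.1622  0.9597  0.2296]
 [ 0.9868  0.1577  0.0378]
 [ 0.0001  0.2327 -0.9725]] [-0.2855 -0.2682  0.3918]
```

View pics/c2.png

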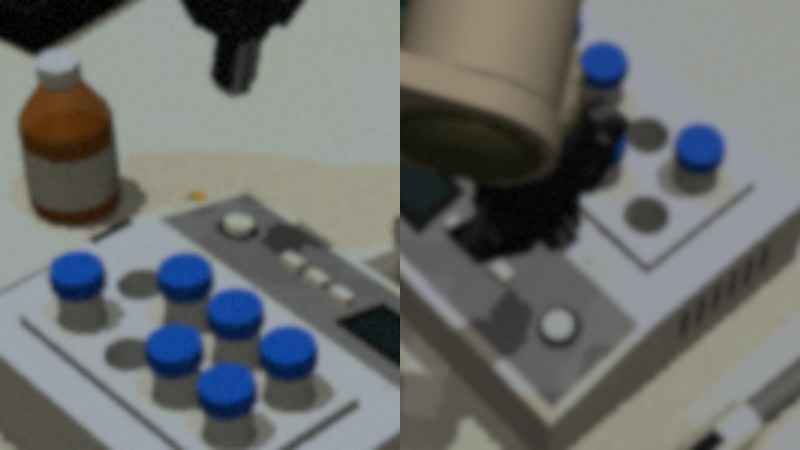

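The crops show all six caps level, so the tube is home. The start key is free at (238,222) left and (557,325) right. Next I move to a standoff along the key's axis.

>>> jog_arm(plan="0 0 0 0 -2.5 0 255; 0 0 0 0 0 3 255; 0 0 0 0 0 3 255; 0 0 0 0 0 2.5 255; 0 0 0 0 0 0.9 255; 0 0 0 0 0 0 255")

```text
time_s: 6.13
position: [0.4686, -0.18, 0.0967]
tool_rot: [[-0.165, 0.96, 0.228], [0.986, 0.16, 0.041], [0.003, 0.231, -0.973]]
ft_force: [-0.4, 0.3, 0.1]
grip_width: 0.0005
gripper_force: 0.0
```

```bash
python3 - <<'E'
from h import *
np.set_printoptions(precision=4,suppress=True)
for n in('scene','side'): save(cam(n),n+'3.png')
s=env.observe(); print(s['position'],s['tool_rot'],s['ft_force'])
print(s['tool_rot'].T@(np.array([.470,-.181,.0885])-s['position']) if hasattr(s['tool_rot'],'T') else np.array(s['tool_rot']).T@(np.array([.470,-.181,.0885])-np.array(s['position'])))
a=[cv2.resize(cv2.imread(f'pics/{n}3.png')[v-50:v+50,u-44:u+45],(400,450)) for n,(u,v) in(('scene',(295,180)),('side',(328,335)))]
cv2.imwrite('pics/c3.png',np.hstack(a))
E
```

```text
[ 0.469  -0.1809  0.0992] [[-0.1645  0.9588  0.2318]
 [ 0.9864  0.16    0.0383]
 [-0.0004  0.2349 -0.972 ]] [0.254  0.0933 1.6514]
[-0.0003 -0.0015  0.0106]
```

View pics/c3.png

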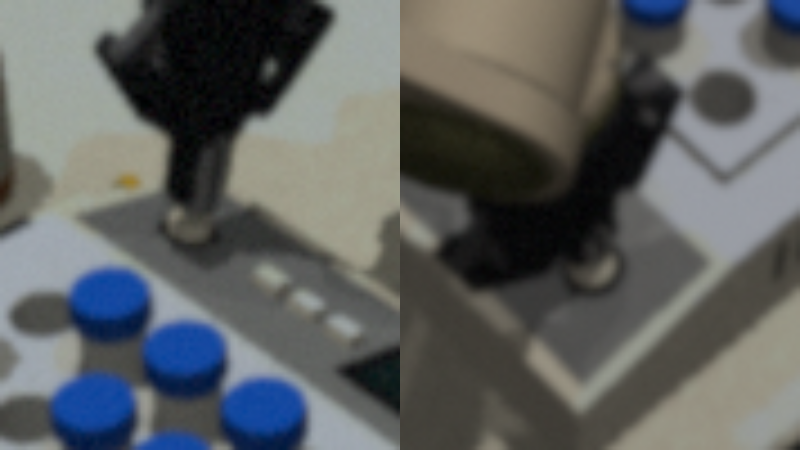

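The crops show the fingertips poised just over the round key (190,225 left; 595,268 right), well clear of the small keys. I'll press.

>>> jog_arm(plan="0 0 0 0 0 0.4 255; 0 0 0 0 0 0.4 255; 0 0 0 0 0 0.2 255; 0 0 0 0 0 0.1 255; 0 0 0 0 0 0 255")

```text
time_s: 6.65
position: [0.4709, -0.1805, 0.0882]
tool_rot: [[-0.163, 0.959, 0.233], [0.987, 0.159, 0.038], [-0.0, 0.236, -0.972]]
ft_force: [0.9, 0.1, 2.5]
grip_width: -0.0002
gripper_force: 1.0
```

>>> jog_arm(plan="0 0 0 0 0 0.1 255; 0 0 0 0 0 0.1 255; 0 0 0 0 0 0 255; 0 0 0 0 0 0 255")

```text
time_s: 6.98
position: [0.4714, -0.1804, 0.0862]
tool_rot: [[-0.163, 0.959, 0.233], [0.987, 0.159, 0.038], [-0.0, 0.236, -0.972]]
ft_force: [-0.2, 0.5, 4.3]
grip_width: 0.0001
gripper_force: 2.0
```

>>> jog_arm(plan="0 0 0 0 0 0.1 255; 0 0 0 0 0 0.05 255; 0 0 0 0 0 0 255; 0 0 0 0 0 0 255")

```text
time_s: 7.32
position: [0.4717, -0.1804, 0.0852]
tool_rot: [[-0.163, 0.959, 0.233], [0.987, 0.159, 0.038], [-0.001, 0.236, -0.972]]
ft_force: [-4.2, 0.4, 12.1]
grip_width: 0.0
gripper_force: 6.3
```

Force jumped to 12 N, so the key has bottomed out. I'll withdraw.

>>> jog_arm(plan="0 0 0 0 0 -1 255; 0 0 0 0 0 -3 255; 0 0 0 0 0 -4 255; 0 0 0 0 0 -4 255; 0 0 0 0 0 0 255; 0 0 0 0 0 0 255; 0 0 0 0 0 0 255; 0 0 0 0 0 0 255")

```text
time_s: 7.98
position: [0.4433, -0.1844, 0.1997]
tool_rot: [[-0.163, 0.959, 0.23], [0.987, 0.158, 0.04], [0.002, 0.233, -0.972]]
ft_force: [1.1, -0.2, -0.5]
grip_width: 0.0
gripper_force: 0.0
```

```bash
python3 - <<'E'
from h import *
for n in('scene','side'):
    im=cam(n)
    for r in models.outline_of(n,'start_key_top')[:1]:
        p=np.array([pt(im,u,v,win=0) for v,u in np.argwhere(r['region'])]); print(n,r['confidence'],np.median(p,0).round(4))
    u,v=(239,197) if n=='scene' else (373,284); print('cap',pt(im,u,v).round(4))
s=env.observe(); print(s['position'],s['ft_force'],s['time_s'])
print(job.close_job())
E
```

```text
Traceback (most recent call last):
ValueError: setting an array element with a sequence. The requested array has an inhomogeneous shape after 1 dimensions. The detected shape was (68,) + inhomogeneous part.
```

```bash
python3 - <<'E'
from h import *
for n in('scene','side'):
    im=cam(n)
    for r in models.outline_of(n,'start_key_top')[:1]:
        p=np.array([pt(im,u,v,win=0) for v,u in np.argwhere(r['region']&(im['depth']>0))]); print(n,r['confidence'],np.median(p,0).round(4))
    u,v=(239,197) if n=='scene' else (373,284); print('cap',pt(im,u,v).round(4))
s=env.observe(); print(s['position'],s['ft_force'],s['time_s'])
print(job.close_job())
E
```

```text
scene 0.5 [ 0.4728 -0.1787  0.0854]
cap [ 0.6167 -0.1328  0.139 ]
side 0.63 [ 0.4685 -0.1824  0.0893]
cap [ 0.6078 -0.1434  0.1418]
[ 0.44370503 -0.18474581  0.20058487] [-0.27772947 -0.62371274 -1.10635473] 8.2833
the job is handed in; nothing more can be done
None
```

The high tube is pressed home with its cap level with the others, the start key was pressed fully down and is back up, the hand is clear, and the job was handed in at about 8.3 s; no verdict was returned.

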